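# Open the child-proof hardener bottle in the bench holder

### The job

Three look-alike square bottles of epoxy hardener stand on the bench: take the one whose body just fits the square well of the wooden holder and stand it fully home in that well, so that it cannot turn, leaving the other two standing where they are. Then press its safety cap down, turn it anticlockwise (seen from above) while pressing, and lift it off. Finish while still gripping the cap, held still and level straight above the open bottle with a clear gap of about 5 cm between cap and bottle mouth; do not put it down or let go.

Things in the scene. Friction and masses are not known exactly. Their poses are not given: they have to be found in the camera images.
- bottle_a: The narrowest of three pale grey square plastic bottles with ribbed black round caps (each cap 50 mm across, 30 mm tall). Body 56 mm square, 106 mm tall with cap. Its cap does not come off. Origin at the centre of its underside, z up, x and y square to its walls.
- bottle_b: The middle-sized pale grey square bottle, 0.18 to 0.33 kg. Body 68 mm square (63 mm for the lowest 4 mm), flat shoulder 68 mm up; 114 mm tall with its cap on. Origin at the centre of its underside, z up, x and y square to its walls. It can be lifted and carried by its cap while that is locked.
- bottle_c: The widest of the three bottles. Body 80 mm square, 122 mm tall with cap. Its cap does not come off. Origin at the centre of its underside, z up, x and y square to its walls.
- cap: Safety cap of bottle_b: ribbed black cylinder, 50 mm across, 30 mm tall, 40 g. Origin at the centre of its lower rim, z up. Locked, its origin is 84 mm above the bottle's underside and its x axis along the bottle's x. Inside, three lugs are hooked behind 4 mm deep catches on the neck: unpressed, it cannot turn. Pressed past them it turns anticlockwise (seen from above); clockwise is blocked.
- holder: Wooden holder screwed to the bench: plywood foot 140 mm (x) by 124 mm (y), 10 mm thick, carrying four battens 18 mm thick that enclose a square well, 71 mm wide along x and y, with a 5 mm bevel round its mouth. Batten tops 40 mm above the bench; the well's floor is the foot's top, 10 mm above the bench. Origin under the well's centre at bench height, x and y along the battens, z up.
- cap_top (a point): Centre of the cap's top face, 30 mm above its rim. A spring liner in the cap resists pressing: the cap starts to move at 5 N, clears the catches 4 mm down (8 N) and stops 7 mm down (11 N). Turned with the cap held down, it is free to lift straight off from 40 degrees on, best at 60; a stop ends the turn at about 80.
- bottle_b_mouth (a point): Centre of the mouth of bottle_b, 100 mm above its underside, hidden under the cap at first. The neck is 27 mm across with three outward lugs; a round collar, 45 mm across, reaches up to 77 mm and is what the pressed cap's rim stops on.

How it is judged:
By the outcome, as a careful person would: the job done as asked, in the order asked, and still so for the second after the job is handed in, while the arm keeps its last pose, push and grip.
It also fails if it takes over 48 s, if anything falls off the work surface, if the arm or the gripper's body presses on something with over 40 N, if the wrist force passes 120 N, or if a joint passes its speed limit or range.

### The arm

A 6-joint arm with a two-finger parallel gripper is mounted at the origin on a cart in front of the work surface, level with it; the furniture and walls round the work are solid. World frame = base frame: x ahead of the robot, y to its left, z up, the work surface at z = 0. Lengths are in m, angles in rad, forces in N, time in s.
With the tool pointing down it reaches from about 0.35 to 0.875 m from the base axis. Payload 15.5 kg.
Tool frame: the origin (TCP) lies at the very end of the fingers, on their centre line; the grasp point (between the pads) lies bot.grip_point_offset behind it (bot.grip_point_offset is the distance from the TCP to the grasp point, in m); z points along the fingers, y is the line along which they close (so a half turn about z gives the same grasp; the last joint's range is limited). The gripper opens to 85 mm and grips with 20 to 120 N. Pads are 22 mm wide; open, the fingers measure 114 mm over their backs; the gripper's body (76 mm by 85 mm) begins 54 mm behind the grasp point. The pads swing forward as they close: fully open they stand 13 mm farther back than shut.
Start: joints at [1.125, 0.494, 1.345, -0, 1.302, -0.096], TCP at [0.214, 0.587, 0.231] pointing down, gripper open.
Joint ranges: [-2.91, 2.91], [-0.82, 2.16], [0.22, 2.67], [-1.22, 4.37], [0.12, 2.79], [-3.08, 3.08]. Speed limits (rad/s): [1.89, 1.89, 2.57, 3.01, 3.01, 3.01].

### API

Orientations are given as a 3x3 rotation matrix whose columns are the frame's x, y, z axes.
In Python, from station import bot, camera, camera_info gives the robot as it stands. The module is installed in compiled form; this text tells all that it offers.
- The arm moves only by the tool move_arm, never from a script. Its argument "series" is a list of rows, each a list of 7 numbers: the shift along the world's x, y, z in m, then the turn, a rotation vector about the world's x, y, z in rad, then the finger opening in m, from 0 to 0.0854. A call has 1 to 10 rows; each row is the pose to reach, as a shift and turn from the pose commanded when the call began; what a row does not reach only later rows make up. A row lasts 1/12 s, in which the tool goes at most 41.7 mm and 7.16 degrees, less where a joint would pass 70% of its speed; a pose out of reach is approached as far as the arm can. A call with a gripper value outside its range is refused whole. The fingers move at their own pace and stop on an object; "force" is the grip in N (left out, the last holds). Time passes only in rows, so rows that repeat a pose let the fingers close. It gives the time, the measured TCP pose, the force, the opening and the grip force at its end, in the units of the state.
- bot.read_state(): the state, without advancing time (a new reading comes with each control period).
- camera(name): name is "scene" or "top" or "wrist"; returns the picture (400x640x3 uint8, red, green, blue); there is no depth.
- camera_info(name): a dict with "intrinsics" (3x3 intrinsics, pixels), "world_to_cam" (4x4, takes a point from world to camera coordinates). Camera axes: x right, y down, z forward; pixel columns grow to the right and rows downward; lengths in m; the calibration is good to about 2 mm. The wrist camera is an equidistant fisheye: a pixel r from the principal point sees the ray r / f radians off the axis. A picture is of the moment at which its call begins: read the wrist's pose just before it. camera_info takes no time and is no camera call; for the wrist camera it gives the pose at the moment of the call.
- bot.hand_in(): hands the job in; it is judged then, once.
The state is a dict: "time_s": time; "joint_pos": joint angles; "qd": joint speeds; "effort": joint torques, N m; "tool_pos": TCP position; "eef_rot": TCP orientation; "wrist_force": force on the tool from outside, world axes, zero at the start; "torque": the same for the moment, N m; "grip_width": finger opening in m; "grasp_force": force on a finger pad.
Only numpy, scipy, OpenCV 4.12 (cv2) and the standard library are available. Lean on these libraries where they do the work, as an engineer would, in place of code of your own. Each camera call takes 0.05 s, during which the arm holds its last target. There are 200 camera calls.

## Working session

There is one attempt and no reset: what is moved stays moved. The work goes in short steps, Python scripts to look and compute and a tool call to move; the robot and the scene stay as the last step left them, time stands still between calls to the robot, and variables do not carry over. Pictures are saved under pics/ and viewed, at most 10 in all, crops included, and the job is handed in when it is done.

Besides the shell and the picture viewer there is one more tool, called after "Request:" as name(argument=value, ...), one argument or row to a line, values as JSON. move_arm: Moves the arm, as the interface text tells. Its arguments: {"type":"object","properties":{"series":{"type":"array"},"force":{"type":"number"}},"required":["series"]}

```bash
mkdir -p pics; python3 - <<'E'
from station import bot,camera,camera_info
import cv2,numpy as np
s=bot.read_state();print({k:np.round(v,3).tolist() for k,v in s.items()},bot.grip_point_offset)
for n in("scene","top"):
    im=camera(n);cv2.imwrite(f"pics/{n}1.png",im[:,:,::-1]);i=camera_info(n);print(n,np.round(i["intrinsics"],1).tolist(),np.round(i["world_to_cam"],3).tolist())
E
```

```text
{'time_s': 0.0, 'joint_pos': [1.126, 0.494, 1.346, 0.0, 1.302, -0.095], 'qd': [-0.0, -0.001, 0.0, -0.002, -0.0, 0.001], 'effort': [-0.002, -88.215, -38.389, -0.0, 0.01, -0.0], 'tool_pos': [0.214, 0.587, 0.231], 'eef_rot': [[-0.939, 0.343, -0.001], [0.343, 0.939, -0.001], [0.0, -0.001, -1.0]], 'wrist_force': [0.356, 0.008, -0.228], 'torque': [-0.008, -0.009, 0.026], 'grasp_force': 0.0, 'grip_width': 0.086} 0.0187
scene [[432.1, 0.0, 326.4], [0.0, 432.1, 200.3], [0.0, 0.0, 1.0]] [[0.857, -0.514, 0.024, -0.398], [-0.282, -0.507, -0.815, 0.22], [0.431, 0.692, -0.58, 1.023], [0.0, 0.0, 0.0, 1.0]]
top [[427.9, 0.0, 320.0], [0.0, 427.9, 202.3], [0.0, 0.0, 1.0]] [[0.002, -1.0, 0.009, 0.005], [-0.983, -0.004, -0.186, 0.504], [0.186, -0.009, -0.983, 0.906], [0.0, 0.0, 0.0, 1.0]]
```

View pics/scene1.png

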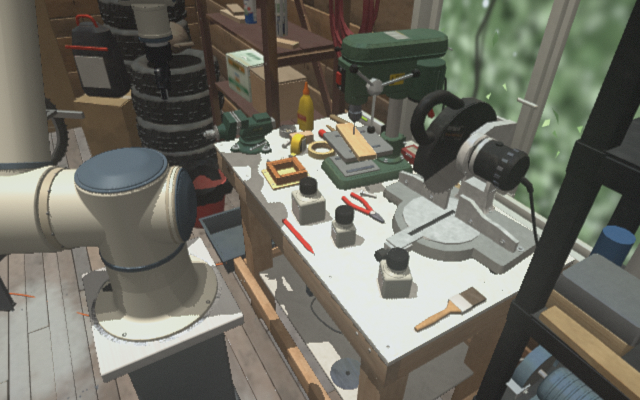

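View pics/top1.png

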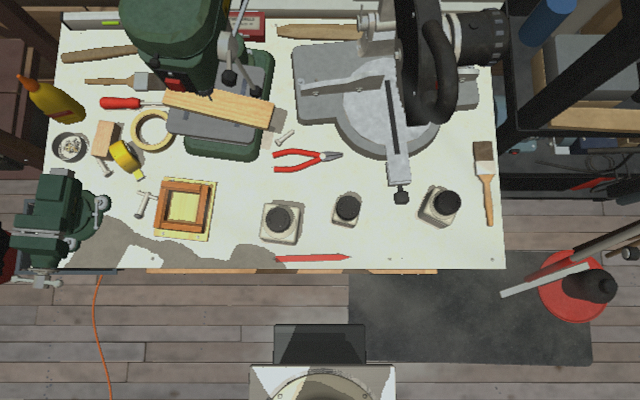

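The top view shows caps at about (278,220), (347,206) and (443,204), and the holder at about (184,208). The left and right bottles look similar in size, so I'll enlarge it to measure.

```bash
cat > h.py <<'E'
import cv2,numpy as np
from station import bot,camera,camera_info
def px2w(n,uv,z,i=None):
    i=i or camera_info(n);K=i["intrinsics"];T=i["world_to_cam"];R=T[:3,:3];c=-R.T@T[:3,3]
    d=R.T@np.linalg.inv(K)@[uv[0],uv[1],1];return c+d*(z-c[2])/d[2]
def w2px(n,P):
    i=camera_info(n);p=i["world_to_cam"][:3,:3]@P+i["world_to_cam"][:3,3];p=i["intrinsics"]@p;return p[:2]/p[2]
E
python3 - <<'E'
from h import *
a=cv2.imread("pics/top1.png")[165:265,145:475];cv2.imwrite("pics/crop.png",np.vstack([cv2.resize(a[:,:160],(800,500),interpolation=cv2.INTER_CUBIC)]))
b=a[:,170:330];cv2.imwrite("pics/crop2.png",cv2.resize(b,(800,500),interpolation=cv2.INTER_CUBIC))
print(camera_info("wrist"))
for uv,z in(((278,220),.114),((347,206),.106),((443,204),.122),((184,208),.04)):print(px2w("top",uv,z))
E
```

```text
{'intrinsics': array([[309.70691629,   0.        , 324.23492387],
       [  0.        , 309.70691629, 198.31065514],
       [  0.        ,   0.        ,   1.        ]]), 'world_to_cam': array([[ 0.3433795 ,  0.93919434, -0.0021251 , -0.62379874],
       [ 0.89834109, -0.32778133,  0.29247683, -0.03817526],
       [ 0.27399601, -0.10233961, -0.95627025,  0.37976052],
       [ 0.        ,  0.        ,  0.        ,  1.        ]])}
[0.45354341 0.09302934 0.114     ]
[ 0.48471665 -0.0494403   0.106     ]
[ 0.48677368 -0.24560855  0.122     ]
[0.49066571 0.30996972 0.04      ]
```

View pics/crop.png

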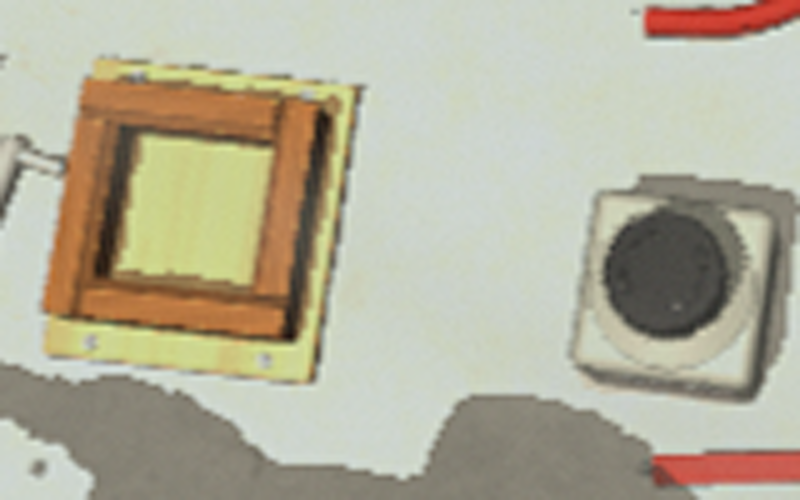

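View pics/crop2.png

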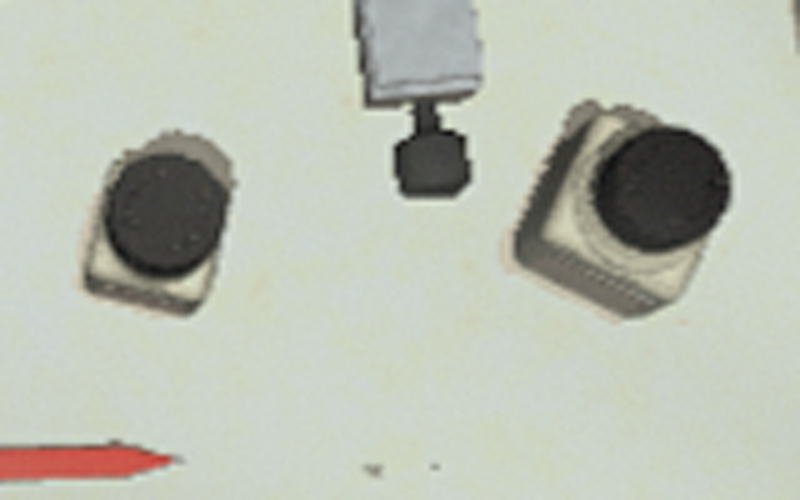

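```bash
python3 - <<'E'
from h import *
def c1(p):return (145+p[0]/5-.4,165+p[1]/5-.4)
def c2(p):return (315+p[0]/5-.4,165+p[1]/5-.4)
def show(nm,ps,z,f):
    P=np.array([px2w("top",f(p),z) for p in ps]);d=np.diff(P[:,:2],axis=0)
    print(nm,P.round(4).tolist(),"len",np.linalg.norm(d,axis=1).round(4),"ang",np.degrees(np.arctan2(d[:,1],d[:,0])).round(1),"mean",P.mean(0).round(4))
show("left bottle",[(575,368),(598,192),(778,212)],.076,c1)
show("right sh",[(670,300),(545,240),(605,108)],.068,c2)
show("mid sh",[(88,268),(192,302),(232,190)],.06,c2)
show("battens",[(47,315),(85,80),(330,103),(290,338),(47,315)],.04,c1)
show("foot",[(45,355),(98,60),(362,86),(312,382)],.01,c1)
show("floor",[(110,278),(133,132)],.01,c1)
show("caps",[(668,273),(668,273)],.122,c1)
show("caps",[(168,215),(168,215)],.098,c2)
show("caps",[(662,188),(662,188)],.114,c2)
E
```

```text
left bottle [[0.4199, 0.1347, 0.076], [0.496, 0.1269, 0.076], [0.4875, 0.0493, 0.076]] len [0.0765 0.0781] ang [ -5.8 -96.2] mean [0.4678 0.1036 0.076 ]
right sh [[0.4515, -0.2717, 0.068], [0.4776, -0.2186, 0.068], [0.5366, -0.2476, 0.068]] len [0.0591 0.0657] ang [ 63.8 -26.2] mean [ 0.4886 -0.246   0.068 ]
mid sh [[0.4658, -0.0202, 0.06], [0.451, -0.0655, 0.06], [0.5007, -0.0837, 0.06]] len [0.0476 0.0529] ang [-108.1  -20.1] mean [ 0.4725 -0.0564  0.06  ]
battens [[0.4464, 0.3735, 0.04], [0.5533, 0.3643, 0.04], [0.5431, 0.2533, 0.04], [0.4365, 0.2657, 0.04], [0.4464, 0.3735, 0.04]] len [0.1073 0.1114 0.1073 0.1082] ang [ -4.9 -95.2 173.4  84.8] mean [0.4852 0.326  0.04  ]
foot [[0.4319, 0.3844, 0.01], [0.5701, 0.37, 0.01], [0.5582, 0.2464, 0.01], [0.42, 0.2626, 0.01]] len [0.139  0.1242 0.1392] ang [ -5.9 -95.5 173.3] mean [0.4951 0.3159 0.01  ]
floor [[0.4674, 0.3574, 0.01], [0.5358, 0.3514, 0.01]] len [0.0687] ang [-5.] mean [0.5016 0.3544 0.01  ]
caps [[0.454, 0.0919, 0.122], [0.454, 0.0919, 0.122]] len [0.] ang [0.] mean [0.454  0.0919 0.122 ]
caps [[0.4828, -0.0525, 0.098], [0.4828, -0.0525, 0.098]] len [0.] ang [0.] mean [ 0.4828 -0.0525  0.098 ]
caps [[0.4921, -0.2565, 0.114], [0.4921, -0.2565, 0.114]] len [0.] ang [0.] mean [ 0.4921 -0.2565  0.114 ]
```

The body widths settle it. The left bottle (about 78 mm) is C, the middle one (about 53 mm) is A, and the right one (about 66 mm) is B. B's cap is at (0.492, -0.2565) with body yaw about -26°. The holder well is at about (0.495, 0.315) with yaw about -5.6°. Moving above B.

Request:
move_arm(
  series=[
    [0.14,-0.39,0,0,0,-0.85,0.085],
    [0.14,-0.39,0,0,0,-0.85,0.085],
    [0.14,-0.39,0,0,0,-0.85,0.085],
    [0.14,-0.39,0,0,0,-0.85,0.085],
    [0.14,-0.39,0,0,0,-0.85,0.085],
    [0.14,-0.39,0,0,0,-0.85,0.085],
    [0.14,-0.39,0,0,0,-0.85,0.085],
    [0.14,-0.39,0,0,0,-0.85,0.085],
    [0.14,-0.39,0,0,0,-0.85,0.085],
    [0.14,-0.39,0,0,0,-0.85,0.085],
  ],
)

```text
time_s: 0.93
tool_pos: [0.3542, 0.1951, 0.2313]
eef_rot: [[-0.363, 0.932, -0.0], [0.932, 0.363, -0.0], [-0.0, -0.0, -1.0]]
wrist_force: [1.2, 0.2, -0.7]
grip_width: 0.0849
grasp_force: 0.0
```

Request:
move_arm(
  series=[
    [0.13,-0.38,0,0,0,-0.84,0.085],
    [0.13,-0.38,0,0,0,-0.84,0.085],
    [0.13,-0.38,0,0,0,-0.84,0.085],
    [0.13,-0.38,0,0,0,-0.84,0.085],
    [0.13,-0.38,0,0,0,-0.84,0.085],
    [0.13,-0.38,0,0,0,-0.84,0.085],
    [0.13,-0.38,0,0,0,-0.84,0.085],
    [0.13,-0.38,0,0,0,-0.84,0.085],
    [0.13,-0.38,0,0,0,-0.84,0.085],
    [0.13,-0.38,0,0,0,-0.84,0.085],
  ],
)

```text
time_s: 1.77
tool_pos: [0.4849, -0.1866, 0.2311]
eef_rot: [[0.453, 0.891, 0.0], [0.891, -0.453, -0.001], [-0.0, 0.001, -1.0]]
wrist_force: [-1.2, 0.5, 0.3]
grip_width: 0.0852
grasp_force: 0.0
```

```bash
cat >> h.py <<'E'
def wpx(uv,z,i):
    K=i["intrinsics"];T=i["world_to_cam"];R=T[:3,:3];c=-R.T@T[:3,3]
    v=np.array([(uv[0]-K[0,2])/K[0,0],(uv[1]-K[1,2])/K[1,1]]);t=np.hypot(*v)
    d=R.T@np.append(v/t*np.sin(t),np.cos(t));return c+d*(z-c[2])/d[2]
E
python3 - <<'E'
from h import *
i=camera_info("wrist");np.save("w1.npy",i,allow_pickle=True);cv2.imwrite("pics/w1.png",camera("wrist")[:,:,::-1])
E
```

```text
(no output)
```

View pics/w1.png

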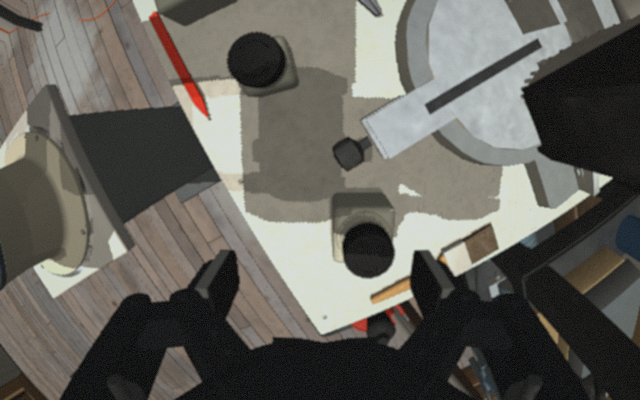

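The wrist view shows B's cap centred near (368,248), its shoulder edge running from (333,194) to (391,195), and the fingers straddling it below. The knob is clear of the hand.

```bash
python3 - <<'E'
from h import *
i=np.load("w1.npy",allow_pickle=True).item()
im=cv2.imread("pics/w1.png").max(2)
m=(im[205:300,330:400]<40).astype(np.uint8);n,l,st,ce=cv2.connectedComponentsWithStats(m);k=1+st[1:,4].argmax();print(st[k]+[330,205,0,0,0],ce[k]+[330,205])
print("cap",wpx((368,247),.114,i), "bbox l/r",wpx((342,249),.11,i),wpx((394,249),.11,i))
a,b,c=[wpx(p,.068,i) for p in((333,194),(391,194),(394,235))]
print(a,b,c,np.degrees(np.arctan2(*(b-a)[1::-1])),np.linalg.norm(b-a),np.degrees(np.arctan2(*(c-b)[1::-1])))
E
```

```text
[ 344  223   49   51 1384] [368.30852601 242.06069364]
cap [ 0.49793863 -0.25248076  0.114     ] bbox l/r [ 0.47475168 -0.24489842  0.11      ] [ 0.51921579 -0.26857372  0.11      ]
[ 0.48688831 -0.20402663  0.068     ] [ 0.54094531 -0.23152694  0.068     ] [ 0.525731   -0.27622032  0.068     ] -26.9637206093206 0.06065003113705368 -108.79935588502629
```

Request:
move_arm(
  series=[
    [0.0105,-0.073,0,0,0,0,0.085],
    [0.0105,-0.073,0,0,0,0,0.085],
    [0.0105,-0.073,0,0,0,0,0.085],
    [0.0105,-0.073,-0.04,0,0,0,0.085],
    [0.0105,-0.073,-0.07,0,0,0,0.085],
    [0.0105,-0.073,-0.07,0,0,0,0.085],
    [0.0105,-0.073,-0.07,0,0,0,0.085],
  ],
  force=60,
)

```text
time_s: 2.4
tool_pos: [0.4939, -0.2552, 0.1606]
eef_rot: [[0.452, 0.892, -0.003], [0.892, -0.452, 0.002], [0.0, -0.003, -1.0]]
wrist_force: [0.3, 0.3, 0.8]
grip_width: 0.0851
grasp_force: 0.0
```

```bash
python3 - <<'E'
from h import *
i=camera_info("wrist");print(bot.read_state()["tool_pos"]);im=camera("wrist")[:,:,::-1];np.save("w2.npy",i,allow_pickle=True);cv2.imwrite("pics/w2.png",im);cv2.imwrite("pics/w2c.png",cv2.resize(im[150:350,200:460],(780,600)))
E
```

```text
[ 0.49391657 -0.25523083  0.16064218]
```

View pics/w2c.png

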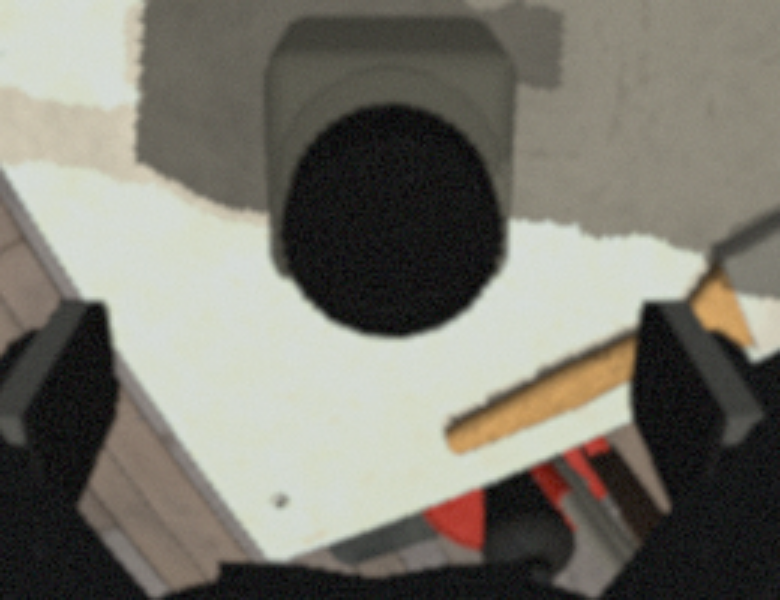

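The cap is at crop x 283–505, bottom at 337, midway between the fingers. The body edges lie level with the image, so tool and body yaw agree.

```bash
python3 - <<'E'
from h import *
i=np.load("w2.npy",allow_pickle=True).item()
f=lambda x,y:(200+x/3-.33,150+y/3-.33)
for y in(224,226,228):print(wpx(f(394,y),.114,i))
p,q,b=[wpx(f(*t),.114,i) for t in((283,226),(505,226),(394,337))];print(np.linalg.norm(p-q),b,p,q)
a,b=[wpx(f(*t),.068,i) for t in((267,75),(515,73))];d=b-a;print(np.linalg.norm(d),np.degrees(np.arctan2(d[1],d[0])))
a,b=[wpx(f(*t),.068,i) for t in((305,17),(485,16))];d=b-a;print(np.linalg.norm(d),np.degrees(np.arctan2(d[1],d[0])))
E
```

```text
[ 0.49752982 -0.25861208  0.114     ]
[ 0.49731927 -0.25903479  0.114     ]
[ 0.49710836 -0.25945825  0.114     ]
0.048856800683072396 [ 0.48499024 -0.28383753  0.114     ] [ 0.47555072 -0.24807787  0.114     ] [ 0.51910935 -0.27020552  0.114     ]
0.06456620709638539 -26.348231210452436
0.046086260662159685 -26.441044339444428
```

Request:
move_arm(
  series=[
    [0.003,-0.004,-0.02,0,0,0,0.085],
    [0.003,-0.004,-0.05,0,0,0,0.085],
    [0.003,-0.004,-0.075,0,0,0,0.085],
    [0.003,-0.004,-0.0815,0,0,0,0.085],
    [0.003,-0.004,-0.0815,0,0,0,0.085],
    [0.003,-0.004,-0.0815,0,0,0,0.045],
    [0.003,-0.004,-0.0815,0,0,0,0.04],
    [0.003,-0.004,-0.0815,0,0,0,0.04],
    [0.003,-0.004,-0.0815,0,0,0,0.04],
    [0.003,-0.004,-0.0815,0,0,0,0.04],
  ],
  force=60,
)

```text
time_s: 3.28
tool_pos: [0.498, -0.26, 0.0807]
eef_rot: [[0.452, 0.892, 0.001], [0.892, -0.452, -0.001], [-0.0, 0.001, -1.0]]
wrist_force: [-2.0, 0.1, 5.6]
grip_width: 0.0492
grasp_force: 61.0
```

Request:
move_arm(
  series=[
    [0,0,0,0,0,0,0.04],
    [0,0,0,0,0,0,0.04],
    [0,0,0,0,0,0,0.04],
  ],
)

```text
time_s: 3.53
tool_pos: [0.4978, -0.26, 0.0803]
eef_rot: [[0.452, 0.892, 0.001], [0.892, -0.452, -0.0], [-0.0, 0.001, -1.0]]
wrist_force: [-1.6, 0.5, 5.3]
grip_width: 0.049
grasp_force: 61.0
```

Request:
move_arm(
  series=[
    [0,0,0.01,0,0,0,0.04],
    [0,0,0.03,0,0,0,0.04],
    [0,0,0.055,0,0,0,0.04],
    [0,0,0.085,0,0,0,0.04],
    [0,0,0.115,0,0,0,0.04],
    [0,0,0.14,0,0,0,0.04],
    [0,0,0.16,0,0,0,0.04],
    [0,0,0.17,0,0,0,0.04],
    [0,0.01,0.17,0,0,0,0.04],
    [0,0.03,0.17,0,0,0,0.04],
  ],
  force=80,
)

```text
time_s: 4.37
tool_pos: [0.4977, -0.2306, 0.2498]
eef_rot: [[0.454, 0.891, 0.001], [0.891, -0.454, -0.001], [-0.0, 0.001, -1.0]]
wrist_force: [0.1, 0.1, -3.3]
grip_width: 0.0484
grasp_force: 84.9
```

Request:
move_arm(
  series=[
    [0,0.025,0,0,0,0.03,0.04],
    [0,0.055,0,0,0,0.07,0.04],
    [0,0.085,0,0,0,0.1,0.04],
    [0,0.115,0,0,0,0.14,0.04],
    [0,0.145,0,0,0,0.18,0.04],
    [0,0.175,0,0,0,0.22,0.04],
    [0,0.205,0,0,0,0.26,0.04],
    [0,0.235,0,0,0,0.3,0.04],
    [0,0.265,0,0,0,0.33,0.04],
    [0,0.295,0,0,0,0.361,0.04],
  ],
)

```text
time_s: 5.2
tool_pos: [0.4964, 0.067, 0.2487]
eef_rot: [[0.106, 0.994, -0.002], [0.994, -0.106, 0.0], [-0.0, -0.002, -1.0]]
wrist_force: [0.5, -0.0, -2.6]
grip_width: 0.0486
grasp_force: 84.9
```

Request:
move_arm(
  series=[
    [0,0.03,0,0,0,0,0.04],
    [0,0.06,0,0,0,0,0.04],
    [0,0.09,0,0,0,0,0.04],
    [0,0.115,0,0,0,0,0.04],
    [0,0.135,0,0,0,0,0.04],
    [0,0.15,0,0,0,0,0.04],
    [0,0.155,0,0,0,0,0.04],
    [0,0.155,0,0,0,0,0.04],
    [0,0.155,0,0,0,0,0.04],
    [0,0.155,0,0,0,0,0.04],
  ],
)

```text
time_s: 6.03
tool_pos: [0.4974, 0.2194, 0.2494]
eef_rot: [[0.108, 0.994, -0.001], [0.994, -0.108, -0.0], [-0.001, -0.001, -1.0]]
wrist_force: [-0.3, -1.6, -2.6]
grip_width: 0.0483
grasp_force: 84.9
```

```bash
python3 - <<'E'
from h import *
print(bot.read_state()["tool_pos"]);i=camera_info("wrist");im=camera("wrist")[:,:,::-1];np.save("w3.npy",i,allow_pickle=True);cv2.imwrite("pics/w3.png",im)
E
```

```text
[0.49738141 0.21936612 0.2493987 ]
```

View pics/w3.png

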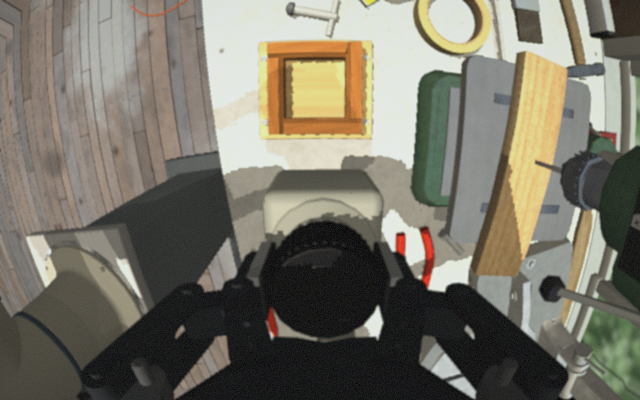

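The bottle hangs straight from the grip at about (323,200). The holder battens span roughly (267,41) to (368,135), ahead of it. Enlarging both.

```bash
python3 - <<'E'
from h import *
im=cv2.imread("pics/w3.png");cv2.imwrite("pics/w3c.png",cv2.resize(im[30:240,250:390],None,fx=2.8*1.0,fy=2.8,interpolation=cv2.INTER_CUBIC) if 0 else cv2.resize(im[30:180,250:390],(560,600),interpolation=cv2.INTER_CUBIC))
E
```

```text
(no output)
```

View pics/w3c.png

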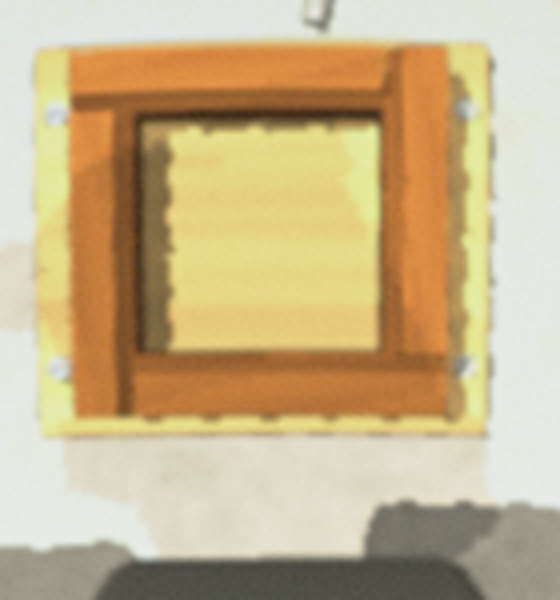

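```bash
python3 - <<'E'
from h import *
i=np.load("w3.npy",allow_pickle=True).item()
f=lambda p:(250+p[0]/4-.4,30+p[1]/4-.4)
def show(nm,ps,z):
    P=np.array([wpx(f(p),z,i) for p in ps+ps[:1]])[:,:2];d=np.diff(P,axis=0)
    print(nm,"len",np.linalg.norm(d,axis=1).round(4),"ang",(np.degrees(np.arctan2(d[:,1],d[:,0]))%90).round(1),"mean",P[:4].mean(0).round(4))
show("battens",[(70,46),(446,46),(448,413),(74,415)],.04)
show("floor",[(140,116),(381,116),(381,352),(137,352)],.01)
show("foot",[(37,46),(488,43),(486,435),(42,435)],.01)
g=lambda x,y:wpx((x,y),.2494-.0803+.068,i)
a,b=wpx((276,170),.2373-.0,i),wpx((372,170),.237,i);d=b-a;print(np.linalg.norm(d),np.degrees(np.arctan2(d[1],d[0])))
a,b=wpx((265,188),.237,i),wpx((382,188),.237,i);d=b-a;print(np.linalg.norm(d),np.degrees(np.arctan2(d[1],d[0])))
E
```

```text
battens len [0.1054 0.1058 0.1066 0.1071] ang [83.1 84.4 83.8 83.8] mean [0.4971 0.3172]
floor len [0.0729 0.0733 0.0747 0.0735] ang [83.2 84.  83.4 82.6] mean [0.4964 0.3171]
foot len [0.1376 0.1231 0.1382 0.123 ] ang [83.6 84.  83.5 83.7] mean [0.4971 0.3166]
0.0492256228461163 -6.3310556228738095
0.06121452891655825 -6.257481342475219
```

Well centre is about (0.497, 0.317) with yaw -6.3°, and the held bottle's yaw matches. Moving over the well and down to just above its mouth.

Request:
move_arm(
  series=[
    [0,0.03,0,0,0,0,0.04],
    [0,0.06,0,0,0,0,0.04],
    [0,0.085,0,0,0,0,0.04],
    [0,0.0975,0,0,0,0,0.04],
    [0,0.0975,-0.02,0,0,0,0.04],
    [0,0.0975,-0.05,0,0,0,0.04],
    [0,0.0975,-0.085,0,0,0,0.04],
    [0,0.0975,-0.11,0,0,0,0.04],
    [0,0.0975,-0.12,0,0,0,0.04],
    [0,0.0975,-0.12,0,0,0,0.04],
  ],
)

```text
time_s: 6.92
tool_pos: [0.4968, 0.3164, 0.1278]
eef_rot: [[0.109, 0.994, -0.004], [0.994, -0.109, -0.002], [-0.002, -0.003, -1.0]]
wrist_force: [-0.4, -0.4, -2.4]
grip_width: 0.0488
grasp_force: 84.8
```

Request:
move_arm(
  series=[
    [0,0,0,0,0,0,0.04],
    [0,0,-0.004,0,0,0,0.04],
    [0,0,-0.008,0,0,0,0.04],
    [0,0,-0.011,0,0,0,0.04],
    [0,0,-0.014,0,0,0,0.04],
    [0,0,-0.014,0,0,0,0.04],
  ],
)

```text
time_s: 7.42
tool_pos: [0.4975, 0.3176, 0.1155]
eef_rot: [[0.108, 0.994, -0.0], [0.994, -0.108, -0.0], [-0.0, -0.0, -1.0]]
wrist_force: [-1.4, 0.1, -1.6]
grip_width: 0.0489
grasp_force: 84.8
```

Request:
move_arm(
  series=[
    [0,0,-0.002,0,0,0,0.04],
    [0,0,-0.004,0,0,0,0.04],
    [0,0,-0.006,0,0,0,0.04],
    [0,0,-0.008,0,0,0,0.04],
    [0,0,-0.008,0,0,0,0.04],
  ],
)

```text
time_s: 7.83
tool_pos: [0.498, 0.3182, 0.1081]
eef_rot: [[0.108, 0.994, 0.001], [0.994, -0.108, 0.001], [0.001, 0.001, -1.0]]
wrist_force: [-2.5, 3.4, 8.6]
grip_width: 0.0486
grasp_force: 86.0
```

Request:
move_arm(
  series=[
    [0,0,-0.002,0,0,0,0.04],
    [0,0,-0.004,0,0,0,0.04],
    [0,0,-0.006,0,0,0,0.04],
    [0,0,-0.008,0,0,0,0.04],
    [0,0,-0.008,0,0,0,0.04],
  ],
)

```text
time_s: 8.25
tool_pos: [0.4975, 0.3175, 0.0993]
eef_rot: [[0.108, 0.994, -0.001], [0.994, -0.108, -0.0], [-0.0, -0.001, -1.0]]
wrist_force: [0.4, 0.2, -3.2]
grip_width: 0.048
grasp_force: 82.7
```

Request:
move_arm(
  series=[
    [0,0,-0.002,0,0,0,0.04],
    [0,0,-0.004,0,0,0,0.04],
    [0,0,-0.006,0,0,0,0.04],
    [0,0,-0.008,0,0,0,0.04],
    [0,0,-0.008,0,0,0,0.04],
    [0,0,-0.008,0,0,0,0.04],
  ],
)

```text
time_s: 8.75
tool_pos: [0.4978, 0.318, 0.092]
eef_rot: [[0.108, 0.994, 0.0], [0.994, -0.108, 0.001], [0.001, 0.0, -1.0]]
wrist_force: [-2.1, 2.3, 7.6]
grip_width: 0.0482
grasp_force: 83.8
```

Request:
move_arm(
  series=[
    [0,0,-0.001,0,0,0,0.04],
    [0,0,-0.002,0,0,0,0.04],
    [0,0,-0.002,0,0,0,0.04],
    [0,0,-0.002,0,0,0,0.04],
  ],
)

```text
time_s: 9.08
tool_pos: [0.4978, 0.3181, 0.0902]
eef_rot: [[0.108, 0.994, 0.001], [0.994, -0.108, 0.001], [0.001, 0.0, -1.0]]
wrist_force: [-3.5, 3.5, 8.7]
grip_width: 0.0484
grasp_force: 83.9
```

Request:
move_arm(
  series=[
    [-0.0005,-0.0007,-0.002,0,0,0,0.04],
    [-0.0005,-0.0007,-0.004,0,0,0,0.04],
    [-0.0005,-0.0007,-0.004,0,0,0,0.04],
  ],
)

```text
time_s: 9.33
tool_pos: [0.4976, 0.3187, 0.088]
eef_rot: [[0.108, 0.994, 0.002], [0.994, -0.108, 0.003], [0.004, 0.002, -1.0]]
wrist_force: [-12.0, 8.3, 37.0]
grip_width: 0.0486
grasp_force: 87.5
```

Request:
move_arm(
  series=[
    [0,0,-0.002,0,0,0,0.04],
    [0,0,-0.004,0,0,0,0.04],
    [0,0,-0.004,0,0,0,0.04],
    [0,0,-0.004,0,0,0,0.04],
  ],
)

```text
time_s: 9.67
tool_pos: [0.4975, 0.3194, 0.0858]
eef_rot: [[0.108, 0.994, 0.003], [0.994, -0.108, 0.005], [0.005, 0.003, -1.0]]
wrist_force: [-22.1, 10.7, 69.4]
grip_width: 0.0482
grasp_force: 95.2
```

Force rises steeply at TCP z of about 0.09, so either the bottle has hung up or the hard stop was reached early. Easing off and looking.

Request:
move_arm(
  series=[
    [0,0,0.004,0,0,0,0.04],
    [0,0,0.008,0,0,0,0.04],
    [0,0,0.01,0,0,0,0.04],
    [0,0,0.01,0,0,0,0.04],
  ],
)

```text
time_s: 10.0
tool_pos: [0.4977, 0.3176, 0.0927]
eef_rot: [[0.108, 0.994, 0.002], [0.994, -0.108, 0.001], [0.001, 0.001, -1.0]]
wrist_force: [-2.4, 3.1, 9.2]
grip_width: 0.0484
grasp_force: 88.0
```

```bash
python3 - <<'E'
from h import *
s=bot.read_state();print(s["tool_pos"],s["wrist_force"],s["torque"]);np.save("w4.npy",camera_info("wrist"),allow_pickle=True)
w=camera("wrist")[:,:,::-1];sc=camera("scene")[:,:,::-1];t=camera("top")[:,:,::-1]
for n,x in(("w4",w),("s4",sc),("t4",t)):cv2.imwrite(f"pics/{n}.png",x)
R=lambda a,s:cv2.resize(a,s,interpolation=cv2.INTER_CUBIC)
top=R(w[60:360,120:520],(400,300))
cv2.imwrite("pics/c4.png",np.vstack([np.hstack([R(w[70:270,220:420],(400,300)) if 0 else R(w[100:250,230:430],(400,300)),R(t[150:255,120:260],(400,300))]),np.hstack([R(sc[120:210,230:350],(400,300)),R(w,(400,300))])]))
E
```

```text
[0.49770685 0.31755138 0.09268483] [-2.35689207  3.12567235  9.19230681] [ 0.5281983   0.36040728 -0.04428991]
```

View pics/c4.png

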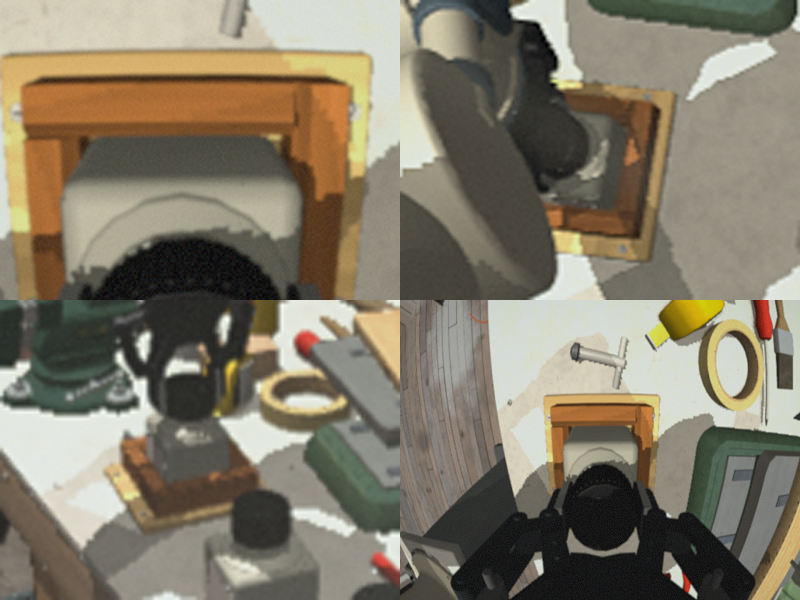

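The bottle is in the well and square to it. I'll check numerically from the hand view whether the cap slipped in the fingers and how high the shoulder stands.

```bash
python3 - <<'E'
from h import *
A=cv2.imread("pics/w3.png",0).astype(int);B=cv2.imread("pics/w4.png",0).astype(int)
for n,I in(("w3",A),("w4",B)):
    print(n,"col300-345 mean rows150..250",I[150:250:2,300:345].mean(1).astype(int).tolist())
    for r in(186,196):print(" row",r,"L",I[r-1:r+2,252:276].mean(0).astype(int).tolist(),"R",I[r-1:r+2,368:396].mean(0).astype(int).tolist())
i=np.load("w4.npy",allow_pickle=True).item()
for z in(.070,.078,.085,.092):
    a,b=wpx((261.5,192.5),z,i),wpx((381,192.5),z,i);f=[wpx((q,168.5),z,i) for q in(277,372)]
    print(z,np.linalg.norm(a-b).round(4),((a+b)/2).round(4),"front edge",f[0].round(4),f[1].round(4))
# battens check
print([wpx((230+x/2,100+y/2),.04,i).round(4).tolist() for x,y in((22,83),(350,88),(25,138),(295,125))])
# grip-finger shift in image: template match of cap top ribs
T=A[215:260,285:360].astype(np.uint8)
r=cv2.matchTemplate(B[205:270,275:370].astype(np.uint8),T,cv2.TM_CCOEFF_NORMED);print(cv2.minMaxLoc(r))
E
```

```text
w3 col300-345 mean rows150..250 [216, 217, 218, 219, 216, 212, 212, 210, 211, 191, 96, 75, 76, 78, 78, 80, 81, 82, 82, 86, 107, 133, 156, 167, 160, 147, 159, 171, 176, 176, 177, 169, 153, 135, 113, 94, 60, 33, 21, 20, 19, 17, 19, 18, 18, 19, 24, 24, 22, 27]
 row 186 L [150, 151, 151, 150, 150, 150, 153, 153, 153, 151, 149, 148, 146, 149, 146, 143, 134, 114, 100, 90, 87, 85, 83, 82] R [83, 83, 85, 81, 80, 78, 78, 94, 118, 139, 149, 152, 152, 153, 152, 151, 154, 155, 156, 154, 156, 155, 158, 156, 156, 156, 155, 153]
 row 196 L [109, 111, 107, 111, 111, 111, 113, 112, 115, 115, 116, 116, 127, 145, 156, 159, 161, 164, 164, 167, 169, 170, 168, 168] R [169, 169, 168, 169, 168, 168, 163, 157, 153, 147, 140, 132, 122, 116, 129, 145, 154, 156, 156, 154, 155, 155, 156, 156, 155, 152, 152, 151]
w4 col300-345 mean rows150..250 [121, 124, 123, 121, 122, 113, 87, 86, 86, 75, 72, 73, 73, 74, 75, 76, 76, 78, 79, 93, 116, 139, 153, 152, 138, 141, 154, 161, 162, 162, 162, 161, 146, 114, 84, 55, 37, 23, 17, 18, 18, 17, 17, 18, 16, 23, 23, 20, 28, 38]
 row 186 L [117, 117, 116, 116, 115, 119, 123, 121, 
[... 278 characters left out ...]
8, 159, 160, 161, 161, 161, 160, 160, 160] R [160, 159, 158, 158, 153, 149, 144, 140, 136, 127, 115, 98, 75, 57, 54, 54, 60, 65, 66, 85, 110, 118, 119, 116, 106, 94, 89, 88]
0.07 0.067 [0.4993 0.3446 0.07  ] front edge [0.4768 0.3608 0.07  ] [0.5284 0.3551 0.07  ]
0.078 0.0638 [0.4996 0.3468 0.078 ] front edge [0.4782 0.3622 0.078 ] [0.5273 0.3569 0.078 ]
0.085 0.0609 [0.4999 0.3488 0.085 ] front edge [0.4794 0.3635 0.085 ] [0.5264 0.3584 0.085 ]
0.092 0.0581 [0.5001 0.3508 0.092 ] front edge [0.4806 0.3648 0.092 ] [0.5254 0.3599 0.092 ]
[[0.4505, 0.3758, 0.04], [0.5554, 0.3627, 0.04], [0.4485, 0.3577, 0.04], [0.5364, 0.3522, 0.04]]
(0.14051802456378937, 0.9720255136489868, (17, 20), (9, 8))
```

Measured the same way as in the earlier view of known height, the shoulder stands at about z = 0.077. So the bottle is home in the well. The cap had slid a few mm down in the pads during the lift, which explains the early stop. Pressing and starting the turn.

Request:
move_arm(
  series=[
    [0,0,-0.001,0,0,0,0.04],
    [0,0,-0.0015,0,0,0,0.04],
    [0,0,-0.0015,0,0,0.04,0.04],
    [0,0,-0.0015,0,0,0.1,0.04],
    [0,0,-0.0015,0,0,0.16,0.04],
    [0,0,-0.0015,0,0,0.2,0.04],
    [0,0,-0.0015,0,0,0.2,0.04],
  ],
  force=100,
)

```text
time_s: 10.73
tool_pos: [0.4974, 0.3173, 0.0903]
eef_rot: [[-0.094, 0.996, 0.0], [0.996, 0.094, 0.001], [0.001, 0.001, -1.0]]
wrist_force: [-1.0, 3.8, 3.5]
grip_width: 0.0482
grasp_force: 102.1
```

```bash
python3 -c "
from h import *
s=bot.read_state();print(s['tool_pos'],s['wrist_force'],s['torque'])"
```

```text
[0.49740118 0.31733331 0.09032678] [-0.99618146  3.77524671  3.53594598] [ 0.86670073  0.09908145 -0.03067314]
```

```bash
python3 - <<'E'
from h import *
i=camera_info("wrist");np.save("w5.npy",i,allow_pickle=True);im=camera("wrist")[:,:,::-1];cv2.imwrite("pics/w5.png",im);t=camera("scene")[:,:,::-1];cv2.imwrite("pics/s5.png",t)
R=lambda a,s:cv2.resize(a,s,interpolation=cv2.INTER_CUBIC)
cv2.imwrite("pics/c5.png",np.hstack([R(im[110:290,230:430],(460,414)),R(t[150:210,255:305],(340,414))]))
E
```

```text
(no output)
```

View pics/c5.png

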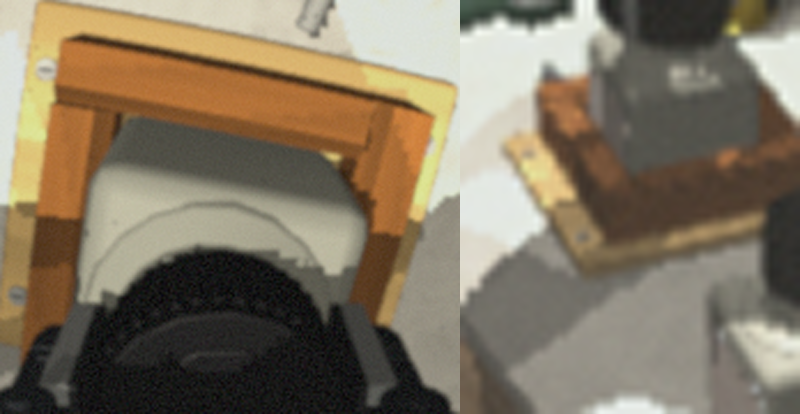

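The cap has turned relative to the bottle while the body stays square to the battens: its front edge is parallel to the batten in the left crop. I'll check the seat height against the scene view by projection.

```bash
python3 - <<'E'
from h import *
c=np.array([.497,.317]);y=np.radians(-6.3);R=np.array([[np.cos(y),-np.sin(y)],[np.sin(y),np.cos(y)]])
to=lambda uv:np.round([460+(uv[0]-255)*6.8,(uv[1]-150)*6.9])
for s in((-1,-1),(1,-1),(-1,1)):
    for z in(.04,.078,.085):print(s,z,to(w2px("scene",np.append(c+R@(np.array(s)*.034),z))))
for s in((-1,-1),(1,-1),(-1,1)):print("batten",s,to(w2px("scene",np.append(c+R@(np.array(s)*.0535),.04))), "foot",to(w2px("scene",np.append(c+R@(np.array(s)*[.07,.062]),.01))))
g=cv2.imread("pics/s5.png",0)
print(g[148:182,276:286])
E
```

```text
(-1, -1) 0.04 [629. 160.]
(-1, -1) 0.078 [626.  90.]
(-1, -1) 0.085 [625.  77.]
(1, -1) 0.04 [762. 131.]
(1, -1) 0.078 [761.  62.]
(1, -1) 0.085 [761.  49.]
(-1, 1) 0.04 [582.  91.]
(-1, 1) 0.078 [579.  23.]
(-1, 1) 0.085 [578.  10.]
batten (-1, -1) [604. 189.] foot [579. 260.]
batten (1, -1) [815. 143.] foot [853. 198.]
batten (-1, 1) [532.  80.] foot [499. 131.]
[[ 40  44  50  75  74  45  40  41  43  38]
 [ 37  42  51  76  73  44  39  43  43  44]
 [ 35  41  52  74  77  47  41  41  39  40]
 [ 46  41  54  74  73  52  43  45  39  44]
 [ 76  43  46  69  75  50  39  40  44  40]
 [133  66  50  68  75  50  39  45  40  42]
 [183 120  85  68  75  51  43  44  43  43]
 [183 172 137  84  74  56  44  40  44  41]
 [177 179 164  96  86  75  65  57  55  50]
 [172 169 139  93  91  90  89  79  79  72]
 [160 142 100  93  93  93  91  89  90  90]
 [128 115  89  91  94  95  96  94  95 102]
 [ 85  85  86  89  94  92  95  96  96 115]
 [ 80  79  85  91  95  93  95  95  95 109]
 [ 84  78  82  94  99  96  96  95  94 103]
 [ 87  85  80  97 108  95  93  92  90  88]
 [ 89  87  80  87  99  89  85  87  86  84]
 [ 89  86  81  79  87  86  82  82  80  83]
 [ 89  86  84  77  83  83  81  82  82  84]
 [ 91  86  87  85  82  83  81  82  80  82]
 [ 88  87  91 105  85  83  82  82  81  82]
 [ 83  85  90  99  87  83  82  83  82  81]
 [ 79  85  87  83  84  85  82  81  83  85]
 [ 83  82  86  79  81  82  82  82  81  82]
 [ 91  82  84  79  82  83  84  84  81  82]
 [ 90  84  82  81  82  83  80  81  81  82]
 [ 90  89  84  75  80  79  73  75  75  71]
 [ 91  91  83  73  70  74  71  73  72  72]
 [ 87  84  76  73  63  66  68  73  70  71]
 [ 73  72  71  71  66  65  62  66  65  69]
 [ 63  64  67  66  68  65  63  65  64  64]
 [ 61  61  63  62  66  66  65  66  63  63]
 [ 62  60  63  63  66  63  65  63  65  63]
 [ 60  65  63  67  66  64  63  63  64  65]]
```

Request:
move_arm(
  series=[
    [0,0,-0.001,0,0,0,0.04],
    [0,0,-0.002,0,0,0,0.04],
    [0,0,-0.002,0,0,0,0.04],
    [0,0,-0.002,0,0,0,0.04],
  ],
)

```text
time_s: 11.17
tool_pos: [0.4974, 0.3174, 0.0887]
eef_rot: [[-0.09, 0.996, 0.001], [0.996, 0.09, 0.001], [0.001, 0.001, -1.0]]
wrist_force: [-1.6, 5.2, 10.5]
grip_width: 0.048
grasp_force: 102.9
```

Request:
move_arm(
  series=[
    [0,0,-0.001,0,0,0.04,0.04],
    [0,0,-0.001,0,0,0.1,0.04],
    [0,0,-0.001,0,0,0.16,0.04],
    [0,0,-0.001,0,0,0.22,0.04],
    [0,0,-0.001,0,0,0.28,0.04],
    [0,0,-0.001,0,0,0.34,0.04],
    [0,0,-0.001,0,0,0.4,0.04],
    [0,0,-0.001,0,0,0.4,0.04],
  ],
)

```text
time_s: 11.83
tool_pos: [0.4973, 0.3177, 0.0879]
eef_rot: [[-0.475, 0.88, 0.001], [0.88, 0.475, 0.001], [0.001, 0.001, -1.0]]
wrist_force: [-4.9, 8.0, 15.1]
grip_width: 0.0478
grasp_force: 103.4
```

```bash
python3 - <<'E'
from h import *
s=bot.read_state();print(s['tool_pos'],s['wrist_force'],s['torque'])
i=camera_info("wrist");c=np.array([.497,.317]);y=np.radians(-6.3)
im=camera("wrist")[:,:,::-1];cv2.imwrite("pics/w6.png",im)
def proj(P):
    T=i["world_to_cam"];p=T[:3,:3]@P+T[:3,3];r=np.hypot(p[0],p[1]);t=np.arctan2(r,p[2]);K=i["intrinsics"];return K[:2,2]+K[0,0]*t*p[:2]/r
R=np.array([[np.cos(y),-np.sin(y)],[np.sin(y),np.cos(y)]])
for h,z in((.034,.078),(.0535,.04)):
    for sy in((-1,1),(1,1),(1,-1)):print(h,sy,proj(np.append(c+R@(np.array(sy)*h),z)).round(1))
# line angles in bottle/batten area -> world yaw
for nm in("w6",):
    g=cv2.GaussianBlur(cv2.imread(f"pics/{nm}.png",0),(3,3),0)
    for (x1,y1,x2,y2) in cv2.createLineSegmentDetector().detect(g[90:240,220:430])[0][:,0]:
        L=np.hypot(x2-x1,y2-y1)
        if L>30:
            for z in(.04,.078):
                a,b=wpx((x1+220,y1+90),z,i),wpx((x2+220,y2+90),z,i);d=b-a
                print(np.round([x1+220,y1+90,x2+220,y2+90]),z,"yaw%90",(np.degrees(np.arctan2(d[1],d[0]))%90).round(1),a[:2].round(3),b[:2].round(3))
E
```

```text
[0.49728248 0.31770121 0.08794914] [-4.94337337  8.03679044 15.11255619] [1.38753783 0.8823319  0.00991727]
0.034 (-1, 1) [305.7 161.2]
0.034 (1, 1) [409.5 231.8]
0.034 (1, -1) [337.5 315.3]
0.0535 (-1, 1) [300.7 106.7]
0.0535 (1, 1) [433.9 202. ]
0.0535 (1, -1) [341.4 312. ]
[293. 225. 327. 216.] 0.04 yaw%90 43.2 [0.48  0.306] [0.497 0.322]
[293. 225. 327. 216.] 0.078 yaw%90 43.2 [0.477 0.321] [0.49  0.334]
[264. 161. 298. 108.] 0.04 yaw%90 84.0 [0.445 0.335] [0.449 0.375]
[264. 161. 298. 108.] 0.078 yaw%90 84.0 [0.448 0.345] [0.452 0.376]
[333. 126. 430. 197.] 0.04 yaw%90 83.7 [0.473 0.375] [0.551 0.366]
[333. 126. 430. 197.] 0.078 yaw%90 83.7 [0.471 0.376] [0.534 0.369]
[303. 107. 333. 127.] 0.04 yaw%90 83.7 [0.451 0.377] [0.473 0.374]
[303. 107. 333. 127.] 0.078 yaw%90 83.7 [0.453 0.378] [0.471 0.376]
[430. 206. 406. 235.] 0.04 yaw%90 82.6 [0.555 0.361] [0.552 0.335]
[430. 206. 406. 235.] 0.078 yaw%90 82.6 [0.536 0.365] [0.534 0.345]
[384.  89. 420. 130.] 0.04 yaw%90 72.6 [0.489 0.411] [0.522 0.4  ]
[384.  89. 420. 130.] 0.078 yaw%90 72.6 [0.483 0.405] [0.51  0.397]
[313. 152. 36
[... 632 characters left out ...]
[0.452 0.367] [0.52 0.36]
[266. 120. 285.  90.] 0.04 yaw%90 83.6 [0.434 0.359] [0.437 0.381]
[266. 120. 285.  90.] 0.078 yaw%90 83.6 [0.44  0.364] [0.442 0.381]
[276. 180. 299. 144.] 0.04 yaw%90 84.4 [0.457 0.328] [0.46  0.355]
[276. 180. 299. 144.] 0.078 yaw%90 84.4 [0.458 0.339] [0.46  0.361]
[410. 186. 322. 123.] 0.04 yaw%90 83.8 [0.535 0.365] [0.466 0.373]
[410. 186. 322. 123.] 0.078 yaw%90 83.8 [0.52  0.369] [0.465 0.375]
[240. 160. 265. 120.] 0.04 yaw%90 83.8 [0.431 0.329] [0.434 0.359]
[240. 160. 265. 120.] 0.078 yaw%90 83.8 [0.437 0.339] [0.44  0.363]
[390. 157. 364. 138.] 0.04 yaw%90 83.8 [0.513 0.375] [0.493 0.377]
[390. 157. 364. 138.] 0.078 yaw%90 83.8 [0.503 0.377] [0.487 0.379]
```

The bottle is still square in the well (its edge measures -5.7°) and the turn meets no torque, so the cap is turning. On to about 62°.

Request:
move_arm(
  series=[
    [0,-0.0003,0,0,0,0.06,0.04],
    [0,-0.0005,0,0,0,0.12,0.04],
    [0,-0.0005,0,0,0,0.18,0.04],
    [0,-0.0005,0,0,0,0.24,0.04],
    [0,-0.0005,0,0,0,0.3,0.04],
    [0,-0.0005,0,0,0,0.36,0.04],
    [0,-0.0005,0,0,0,0.42,0.04],
    [0,-0.0005,0,0,0,0.48,0.04],
    [0,-0.0005,0,0,0,0.48,0.04],
  ],
)

```text
time_s: 12.63
tool_pos: [0.497, 0.3173, 0.0881]
eef_rot: [[-0.827, 0.562, 0.0], [0.562, 0.827, 0.001], [0.001, 0.001, -1.0]]
wrist_force: [-6.7, 7.7, 19.5]
grip_width: 0.0483
grasp_force: 103.8
```

Request:
move_arm(
  series=[
    [0,0,0.002,0,0,0,0.04],
    [0,0,0.004,0,0,0,0.04],
    [0,0,0.007,0,0,0,0.04],
    [0,0,0.01,0,0,0,0.04],
    [0,0,0.012,0,0,0,0.04],
    [0,0,0.012,0,0,0,0.04],
  ],
)

```text
time_s: 13.13
tool_pos: [0.4973, 0.3163, 0.0995]
eef_rot: [[-0.826, 0.564, 0.0], [0.564, 0.826, -0.0], [-0.0, -0.0, -1.0]]
wrist_force: [-1.0, 1.6, -0.0]
grip_width: 0.0484
grasp_force: 102.6
```

Force is now about 0 (the bottle would read -2.6 N), so the cap is free. Lifting straight to a gap of about 5 cm.

Request:
move_arm(
  series=[
    [0,0,0.004,0,0,0,0.04],
    [0,0,0.012,0,0,0,0.04],
    [0,0,0.022,0,0,0,0.04],
    [0,0,0.034,0,0,0,0.04],
    [0,0,0.046,0,0,0,0.04],
    [0,0,0.056,0,0,0,0.04],
    [0,0,0.061,0,0,0,0.04],
    [0,0,0.062,0,0,0,0.04],
    [0,0,0.062,0,0,0,0.04],
    [0,0,0.062,0,0,0,0.04],
  ],
)

```text
time_s: 13.97
tool_pos: [0.4969, 0.3163, 0.1609]
eef_rot: [[-0.826, 0.564, -0.001], [0.564, 0.826, -0.0], [0.0, -0.001, -1.0]]
wrist_force: [-0.8, 0.0, -0.9]
grip_width: 0.0482
grasp_force: 102.7
```

```bash
python3 - <<'E'
from h import *
s=bot.read_state();print(s['tool_pos'],s['wrist_force'],s['qd'])
im=camera("scene");cv2.imwrite("pics/s7.png",im[:,:,::-1])
g=cv2.cvtColor(im,cv2.COLOR_RGB2GRAY)
for z in(.078,.087,.11,.15,.16,.17,.19):print(z,w2px("scene",np.array([.497,.317,z])).round(1))
for x in (282,286,290):print(x,list(zip(range(120,175),g[120:175,x].tolist())))
E
```

```text
[0.49694155 0.3163138  0.16088366] [-0.84048858  0.0084084  -0.85638939] [ 3.14211536e-04  6.58774002e-03  2.40228981e-03 -1.68436910e-03
 -3.36380468e-05 -1.35281349e-04]
0.078 [285.8 156.1]
0.087 [285.7 153.7]
0.11 [285.4 147.4]
0.15 [285.1 136.2]
0.16 [285.  133.4]
0.17 [284.9 130.5]
0.19 [284.6 124.7]
282 [(120, 53), (121, 80), (122, 71), (123, 50), (124, 45), (125, 46), (126, 42), (127, 43), (128, 45), (129, 45), (130, 44), (131, 49), (132, 46), (133, 43), (134, 49), (135, 52), (136, 78), (137, 153), (138, 227), (139, 231), (140, 229), (141, 230), (142, 230), (143, 222), (144, 169), (145, 125), (146, 118), (147, 117), (148, 107), (149, 117), (150, 111), (151, 114), (152, 121), (153, 111), (154, 116), (155, 147), (156, 169), (157, 149), (158, 146), (159, 211), (160, 200), (161, 157), (162, 172), (163, 148), (164, 112), (165, 85), (166, 85), (167, 83), (168, 83), (169, 84), (170, 82), (171, 82), (172, 83), (173, 83), (174, 96)]
286 [(120, 42), (121, 40), (122, 41), (123, 47), (124, 45), (125, 47), (126, 47), (127, 64), (128, 66), (129, 66), (130, 65), (131, 62), (132, 63), (133, 6
[... 400 characters left out ...]
, 85), (169, 83), (170, 83), (171, 84), (172, 86), (173, 101), (174, 126)]
290 [(120, 84), (121, 85), (122, 77), (123, 44), (124, 42), (125, 44), (126, 42), (127, 39), (128, 39), (129, 39), (130, 42), (131, 45), (132, 45), (133, 46), (134, 43), (135, 47), (136, 65), (137, 88), (138, 90), (139, 99), (140, 111), (141, 109), (142, 97), (143, 113), (144, 159), (145, 194), (146, 175), (147, 136), (148, 99), (149, 95), (150, 86), (151, 85), (152, 81), (153, 86), (154, 92), (155, 95), (156, 107), (157, 133), (158, 152), (159, 155), (160, 151), (161, 136), (162, 125), (163, 93), (164, 84), (165, 85), (166, 85), (167, 85), (168, 85), (169, 84), (170, 84), (171, 83), (172, 99), (173, 130), (174, 131)]
```

```bash
python3 - <<'E'
from h import *
T=camera_info("scene")["world_to_cam"];c=-T[:3,:3].T@T[:3,3];C=np.array([.497,.3165]);d=c[:2]-C;d/=np.linalg.norm(d)
for z in(.15,.155,.16,.165):print("cap front rim",z,w2px("scene",np.append(C+.025*d,z)).round(1))
for z in(.105,.11,.117):print("mouth far rim",z,w2px("scene",np.append(C-.0135*d,z)).round(1))
u=np.array([np.cos(np.radians(-6.3)),np.sin(np.radians(-6.3))]);n=np.array([u[1],-u[0]])
for z in(.074,.078,.085):
  for k in(-.02,-.01):print("front shoulder edge",z,w2px("scene",np.append(C+.034*n+k*u,z)).round(1))
E
```

```text
cap front rim 0.15 [285.3 140. ]
cap front rim 0.155 [285.2 138.5]
cap front rim 0.16 [285.2 137.1]
cap front rim 0.165 [285.1 135.6]
mouth far rim 0.105 [285.5 146.8]
mouth far rim 0.11 [285.4 145.5]
mouth far rim 0.117 [285.4 143.6]
front shoulder edge 0.074 [283.7 163.3]
front shoulder edge 0.074 [286.6 162.7]
front shoulder edge 0.078 [283.6 162.2]
front shoulder edge 0.078 [286.6 161.6]
front shoulder edge 0.085 [283.6 160.3]
front shoulder edge 0.085 [286.5 159.7]
```

The cap rim is at about z = 0.158–0.160 and the mouth at 0.110. The shoulder edge and the stop height both match a fully seated bottle. Settling, then handing in.

Request:
move_arm(
  series=[
    [0,0,0.001,0,0,0,0.04],
    [0,0,0.001,0,0,0,0.04],
    [0,0,0.001,0,0,0,0.04],
    [0,0,0.001,0,0,0,0.04],
    [0,0,0.001,0,0,0,0.04],
    [0,0,0.001,0,0,0,0.04],
  ],
)

```text
time_s: 14.52
tool_pos: [0.4972, 0.3164, 0.1622]
eef_rot: [[-0.826, 0.564, -0.0], [0.564, 0.826, -0.0], [0.0, -0.0, -1.0]]
wrist_force: [0.1, 0.3, -0.8]
grip_width: 0.0483
grasp_force: 102.7
```

```bash
python3 -c "
from station import bot
print(bot.hand_in())"
```

```text
the job is handed in; nothing more can be done
None
```

The job is handed in at 14.5 s: bottle B stands in the well, seated as far as the camera measurements show (within a few mm), its cap was pressed, turned about 62° and lifted off, and the gripper holds it level about 5 cm above the open mouth; no verdict came back.

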